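# Put the beeswax away and ease the sprung lid shut

### The arm

A 6-joint arm with a two-finger parallel gripper is mounted at the origin on the work surface. World frame = base frame: x ahead of the robot, y to its left, z up, the work surface at z = 0. Lengths are in m, angles in rad, forces in N, time in s.
With the tool pointing down it reaches from about 0.225 to 0.875 m from the base axis. Payload 3.4 kg.
Tool frame: the origin (TCP) lies between the finger pads; the fingertips stand 8 mm ahead of it and the grasp point (between the pads) lies 11 mm behind it; z points along the fingers, y is the line along which they close (so a half turn about z gives the same grasp; the last joint's range is limited). The gripper opens to 85 mm and grips with 20 to 120 N. Pads are 22 mm wide; open, the fingers measure 114 mm over their backs; the gripper's body (76 mm by 85 mm) begins 54 mm behind the grasp point. The pads swing forward as they close: fully open they stand 13 mm farther back than shut.
Start: joints at [-1.374, 0.276, 1.505, -0, 1.361, -0.121], TCP at [0.18, -0.546, 0.239] pointing down, gripper open.
Joint ranges: [-2.89, 2.89], [-0.75, 2.08], [0.22, 2.7], [-1.18, 4.32], [0.11, 2.71], [-2.7, 2.7]. Speed limits (rad/s): [2.57, 2.57, 3.14, 3.14, 3.14, 3.14].

### API

Orientations are given as a unit quaternion [w, x, y, z].
In Python, from rig import manip gives the robot as it stands.
- The arm moves only by the tool move_arm, never from a script. Its argument "deltas" is a list that holds one entry, the list of rows, each a list of 5 numbers: the shift along the tool's x, y, z normalised to -1 to 1, where 1 is 80 cm, then the turn about the tool's z normalised to -1 to 1, where 1 is 120 degrees, then the closure, from -1 (fully open) to 1 (shut). In form: [[[tx, ty, tz, twist, grip], ...]]. A call has 1 to 12 rows; each row is the pose to reach, as a shift and turn from the pose commanded when the call began, along the tool's axes at that moment; what a row does not reach only later rows make up. A row lasts 1/10 s, in which the tool goes at most 50 mm and 8.59 degrees, less where a joint would pass 70% of its speed; a pose out of reach is approached as far as the arm can. A call with a number of a shift or a turn outside -1 to 1 is refused whole. A call with a gripper value outside its range is refused whole. The fingers move at their own pace and stop on an object; "squeeze" is the grip in N (left out, the last holds). Time passes only in rows, so rows that repeat a pose let the fingers close. It gives the time, the measured TCP pose, the force, the opening and the grip force at its end, in the units of the state.
- manip.get_state(): the state, without advancing time (a new reading comes with each control period).
- manip.get_image(name): name is "scene" or "top"; returns the picture (420x560x3 uint8, red, green, blue); there is no depth.
- manip.camera_params(name): a dict with "fx", "fy", "cx", "cy" (pixels), "R" (3x3) and "t" (3): a world point X has camera coordinates R X + t. Camera axes: x right, y down, z forward; pixel columns grow to the right and rows downward; lengths in m; the calibration is good to about 2 mm. A picture is of the moment at which its call begins. camera_params takes no time and is no camera call.
- manip.sign_off(): hands the job in; it is judged then, once.
The state is a dict: "clock": time; "qpos": joint angles; "qd": joint speeds; "effort": joint torques, N m; "position": TCP position; "ee_rot": TCP orientation; "contact_force": force on the tool from outside, world axes, zero at the start; "moment": the same for the moment, N m; "width": finger opening in m; "gripper_force": force on a finger pad.
Only numpy, scipy, OpenCV 4.12 (cv2) and the standard library are available. Lean on these libraries where they do the work, as an engineer would, in place of code of your own. Each camera call takes 0.05 s, during which the arm holds its last target. There are 200 camera calls.

### The job

Put the rectangular beeswax block into the open wax box. Then take the box's spring-closing lid by its brass bar and ease it down under control until it is shut, without letting it slam.

Things in the scene. Friction and masses are not known exactly. Their poses are not given: they have to be found in the camera images.
- wax_block: Rectangular block of pale yellow beeswax, loose on the bench, 42 (its x) by 80 (its y) by 34 mm high, about 110 g; origin at the centre of its underside, z up. Nearby lie a round beeswax cake and a larger oak sanding block, which are not wanted.
- wax_box: Dark wooden wax box fixed to the bench, outside 136 (its x) by 206 (its y) by 65 mm high, walls 8 mm, floor 10 mm thick, inside 120 by 190 by 55 mm deep; origin at the centre of its underside, z up. The hinge line of its lid runs along its y at x = +68 mm, z = 65 mm (the top of the rim on its +x side). An empty lidless tray farther off is not it.
- lid (a joint): Angle of the wax box's lid (rad): 0 shut, 2.2 fully open (leaning back past upright on its stop, where it rests at the start). The lid is 16 mm thick and 206 mm wide, 0.6 kg. A spring in the hinge always pulls it shut (0.13 to 0.20 N m); brought forward of about 2.0 rad it no longer stays open by itself, and if let go it slams shut. Holding it takes at most about 5 N at the bar.
- lid_bar (a point): Middle of the lid's brass bar handle, a round bar 12 mm thick with 120 mm clear length, parallel to the hinge line, 184 mm from it; there is a 40 mm gap between the bar and the lid's front edge. With the lid shut the bar stands in front of the box at box x = -116 mm, z = 73 mm; with the lid fully open it is the highest part of the lid, beyond the box's hinge side, about 217 mm above the bench. The bar can turn between the fingers that hold it.
Mind the look-alikes: they are no part of the job. Leave any green or orange look-alike of the wax_block alone.

How it is judged:
On the way, in this order (a step that is already met when the one before it is completed fails the run):
1. the beeswax block lies released in the wax box, the lid still open (x of wax_block in the frame of wax_box between -0.06 and 0.06 m and y of wax_block in the frame of wax_box between -0.095 and 0.095 m and height (world z) of wax_block below 0.055 m and contact force between the fingers and wax_block below 0.1 N and value of joint lid above 1 rad), for 0.2 s.
2. the lid is shut (value of joint lid below 0.06 rad), for 0.2 s.
At the end, for the whole second after the job is handed in: The beeswax block lies at rest inside the wax box (its origin within the inside walls and less than 55 mm above the bench), and the lid is shut to within 0.06 rad (x of wax_block in the frame of wax_box between -0.06 and 0.06 m and y of wax_block in the frame of wax_box between -0.095 and 0.095 m and height (world z) of wax_block below 0.055 m and linear speed of wax_block below 0.03 m/s and value of joint lid below 0.06 rad); the robot touches nothing.
It fails at once if the lid slams: it swings shut faster than 2 rad/s (about 0.37 m/s at the bar) while still more than 0.12 rad (22 mm at the bar) open (velocity of joint lid below -2 rad/s and value of joint lid above 0.12 rad).
It also fails if it takes over 58 s, if anything falls off the work surface, if the arm or the gripper's body presses on something with over 40 N, if the wrist force passes 120 N, or if a joint passes its speed limit or range.

## Working session

There is one attempt and no reset: what is moved stays moved. The work goes in short steps, Python scripts to look and compute and a tool call to move; the robot and the scene stay as the last step left them, time stands still between calls to the robot, and variables do not carry over. Pictures are saved under pics/ and viewed, at most 10 in all, crops included, and the job is handed in when it is done.

Besides the shell and the picture viewer there is one more tool, called after "Call:" as name(argument=value, ...), one argument or row to a line, values as JSON. move_arm: Moves the arm, as the interface text tells. Scaled input: -1 to 1 covers 80 cm each way for a shift and 120 degrees each way for a turn. Its arguments: {"type":"object","properties":{"deltas":{"type":"array","items":{"type":"array","items":{"type":"array","items":{"type":"number","minimum":-1,"maximum":1}}}},"squeeze":{"type":"number"}},"required":["deltas"]}

```bash
mkdir -p pics; python3 - <<'E'
from rig import manip
import cv2
for n in("scene","top"):
    im=manip.get_image(n); cv2.imwrite(f"pics/{n}0.png",im[:,:,::-1])
    p=manip.camera_params(n); print(n,p)
print(manip.get_state())
E
```

```text
scene {'fx': 536.4895008523876, 'fy': 536.4895008523876, 'cx': 272.3012107111548, 'cy': 213.78111962490536, 'R': array([[ 0.47070686,  0.88227854, -0.00443058],
       [ 0.69265172, -0.37263973, -0.61755423],
       [-0.54650585,  0.28761816, -0.78651583]]), 't': array([-0.35534346, -0.22871437,  1.62709242])}
top {'fx': 468.89724223241353, 'fy': 468.89724223241353, 'cx': 279.31117582150455, 'cy': 215.0935262988045, 'R': array([[ 0.02908147, -0.99940122, -0.01874751],
       [-0.99108767, -0.0263902 , -0.13057102],
       [ 0.12999809,  0.02237762, -0.99126169]]), 't': array([0.12177146, 0.4959795 , 0.97695376])}
{'clock': 0.1, 'qpos': array([-1.37401561e+00,  2.76541126e-01,  1.50600165e+00,  4.58117010e-06,
        1.36074820e+00, -1.21016624e-01]), 'qd': array([-1.87201536e-03, -1.23160049e-03, -2.49765441e-03, -5.69639232e-05,
        2.73899659e-04,  1.22794242e-03]), 'effort': array([ 9.18980513e-04, -4.17701232e+01, -2.46404690e+01, -2.08915212e-04,
        5.78489140e-03, -4.61028549e-06]), 'position': array([ 0.17956773, -0.54574665,  0.23852283]), 'ee_rot': array([-8.48638717e-04,  9.87401867e-01,  1.58230315e-01, -2.99221148e-05]), 'contact_force': array([0.05110725, 0.06582987, 0.7581175 ]), 'moment': array([ 0.01192824, -0.02377521,  0.05131226]), 'gripper_force': 0.0, 'width': 0.08539569286016993}
```

View pics/scene0.png

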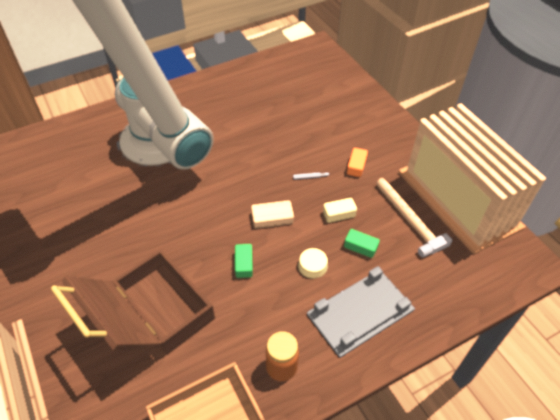

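View pics/top0.png

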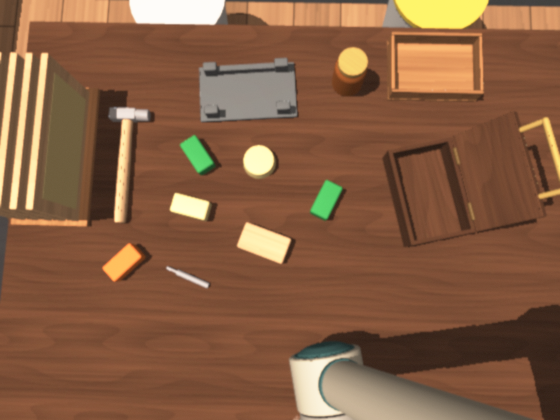

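The top view has these candidates for the wax block:
- Pale yellow block at (191,207), the likely one.
- Oak sanding block at (264,243), which is larger.
- Round cake at (259,162).
- Green blocks at (198,155) and (327,200), and an orange one at (123,262).

The wax box is at (430,190), with its lid open to the right and its bar near (545,160). The lidless tray is at (436,67). In the scene view the block is at (340,210).

```bash
cat > h.py <<'E'
import numpy as np,cv2
from rig import manip
def proj(n,X):
    p=manip.camera_params(n);c=np.atleast_2d(X)@p['R'].T+p['t']
    return np.c_[p['fx']*c[:,0]/c[:,2]+p['cx'],p['fy']*c[:,1]/c[:,2]+p['cy']]
def onz(n,uv,z):
    p=manip.camera_params(n);uv=np.atleast_2d(uv).astype(float)
    d=np.c_[(uv[:,0]-p['cx'])/p['fx'],(uv[:,1]-p['cy'])/p['fy'],np.ones(len(uv))]@p['R']
    o=-p['R'].T@p['t'];return o+d*((z-o[2])/d[:,2])[:,None]
E
python3 - <<'E'
from h import *
a=cv2.imread('pics/top0.png');b=cv2.imread('pics/scene0.png')
c1=cv2.resize(a[130:280,150:310],None,fx=2.4,fy=2.4,interpolation=cv2.INTER_CUBIC)
c2=cv2.resize(b[150:300,230:390],None,fx=2.4,fy=2.4,interpolation=cv2.INTER_CUBIC)
cv2.imwrite('pics/c1.png',np.hstack([c1,c2]))
c1=cv2.resize(a[100:260,375:560],None,fx=3.5,fy=3.5,interpolation=cv2.INTER_CUBIC)
cv2.imwrite('pics/c2.png',c1)
c1=cv2.resize(b[240:400,40:230],None,fx=3.5,fy=3.5,interpolation=cv2.INTER_CUBIC)
cv2.imwrite('pics/c3.png',c1)
E
```

```text
(no output)
```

View pics/c1.png

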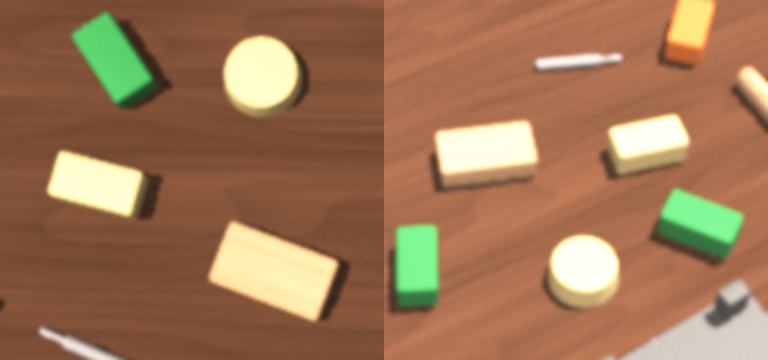

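View pics/c2.png

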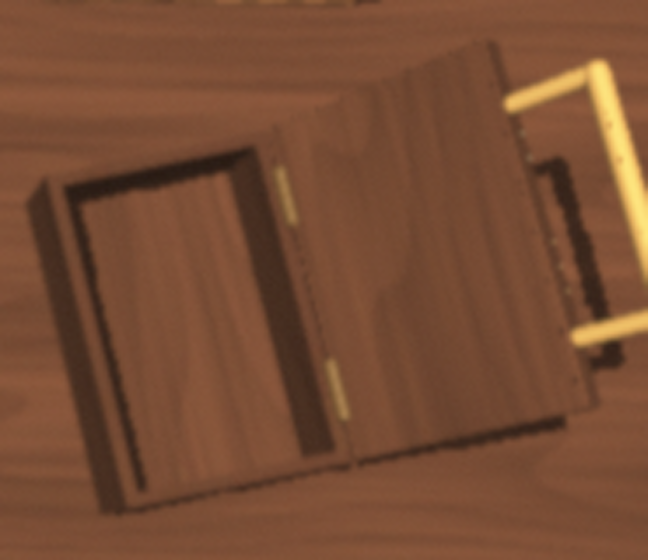

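View pics/c3.png

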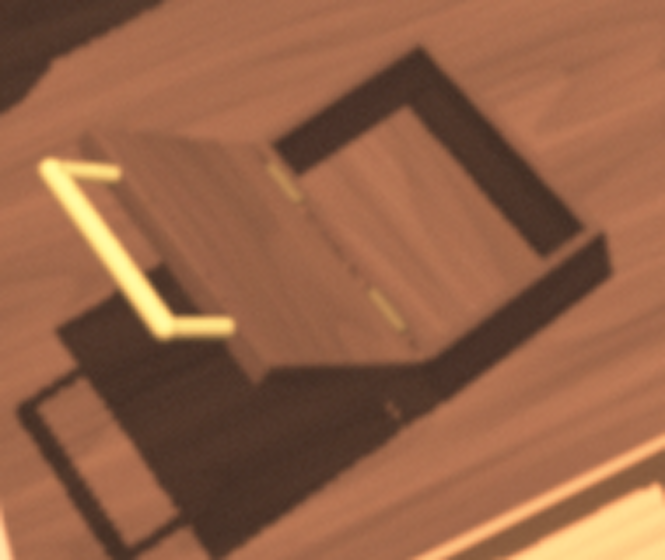

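The close crop confirms the choice. The pale yellow rectangular block is at top px (191,207); the larger grained one is oak. Box rim corners in c2 px are about (50,180), (125,495), (350,465) and (270,130). The bar is the brass U on the right.

```bash
cat > fit.py <<'E'
from h import *
from scipy.optimize import least_squares,minimize
def R(a): return np.array([[np.cos(a),-np.sin(a),0],[np.sin(a),np.cos(a),0],[0,0,1]])
def block(guess,names=('top','scene'),f='0'):
    ms={}
    for n in names:
        im=cv2.imread(f'pics/{n}{f}.png');hs=cv2.cvtColor(im,cv2.COLOR_BGR2HSV)
        m=((hs[...,0]>14)&(hs[...,0]<36)&(hs[...,2]>120)&(hs[...,1]>40)).astype(np.uint8)
        u=proj(n,[guess[0],guess[1],.017])[0].astype(int)
        k,l,s,c=cv2.connectedComponentsWithStats(m)
        ms[n]=(l==l[u[1],u[0]]).astype(np.uint8);print(n,s[l[u[1],u[0]]])
    B=np.array([[x,y,z] for x in(-.021,.021) for y in(-.04,.04) for z in(0,.034)])
    def cost(p):
        c=0
        for n,m in ms.items():
            h=cv2.convexHull(((proj(n,B@R(p[2]).T+[p[0],p[1],0])+.5)*16-8).astype(np.int32))
            q=np.zeros((420*1,560),np.uint8);cv2.fillConvexPoly(q,h,255,cv2.LINE_AA,4)
            c+=np.abs(q/255.-m).sum()/m.sum()
        return c
    best=min((minimize(cost,[guess[0],guess[1],a],method='Nelder-Mead',options=dict(initial_simplex=[[guess[0],guess[1],a],[guess[0]+.01,guess[1],a],[guess[0],guess[1]+.01,a],[guess[0],guess[1],a+.2]])) for a in np.arange(0,3.1,.4)),key=lambda r:r.fun)
    return best.x,best.fun
E
python3 - <<'E'
from fit import *
g=onz('top',[191,207],.034)[0];print(g)
print('block',block(g))
# rim: (-68,103),(-68,-103),(68,-103),(68,103)
L=np.array([[-68,103,65],[-68,-103,65],[68,-103,65],[68,103,65]])/1e3
T=np.array([[50,180],[125,495],[350,465],[270,130]])/3.5+[375,100]
S=np.array([[420,47],[605,235],[425,360],[268,145]])/3.5+[40,240]
# pairing check: orient order in scene
print(onz('top',T,.065),'\n',onz('scene',S,.065))
def res(p,S):
    X=L@R(p[2]).T+[p[0],p[1],0];return np.r_[(proj('top',X)-T).ravel(),(proj('scene',X)-S).ravel()]
for Sx in(S,S[[1,0,3,2]]):
    r=least_squares(res,[.47,-.3,-1.5],args=(Sx,));print(r.x,r.cost,res(r.x,Sx).round(1))
E
```

```text
[0.50494065 0.32740713 0.034     ]
top [169 192  41  29 762]
scene [     0      0    560    420 192813]
block (array([ 0.50906048,  0.33496775, -0.23430987]), np.float64(1.1691126890766905))
[[ 0.63032741 -0.09391965  0.065     ]
 [ 0.44075687 -0.13762941  0.065     ]
 [ 0.46210732 -0.26955356  0.065     ]
 [ 0.66461532 -0.22657983  0.065     ]] 
 [[ 0.44909412 -0.14247036  0.065     ]
 [ 0.64129736 -0.08972182  0.065     ]
 [ 0.6674123  -0.22176429  0.065     ]
 [ 0.47494766 -0.25891388  0.065     ]]
[ 0.54565983 -0.17901849 -1.4705136 ] 11778.740064017755 [  3.4  -5.   -7.8   1.9  -6.    5.7   4.7   4.5  48.2  55.9 -46.7 -60.9
 -47.4 -69.9  36.4  59.6]
[ 0.55253807 -0.18002229 -1.35391733] 40.56852782881293 [-1.2 -3.8 -0.9  1.6 -0.5 -2.2 -1.1 -1.5 -1.2 -0.7  0.9 -4.7 -5.2 -1.
 -1.   0.7]
```

```bash
sed -i "s/hs\[...,2\]>120)/hs[...,2]>(120 if n=='top' else 185))/" fit.py; cat >> fit.py <<'E'
def box(p,t,fit=None):
    out=[]
    Bx=lambda P:np.atleast_2d(P)@R(p[2]).T+[p[0],p[1],0]
    def lid(r,y,h=0): return [.068-r*np.cos(t)+h*np.sin(t),y,.065+r*np.sin(t)+h*np.cos(t)]
    rim=Bx([[-.068,.103,.065],[-.068,-.103,.065],[.068,-.103,.065],[.068,.103,.065]])
    foot=Bx([[-.068,.103,0],[-.068,-.103,0],[.068,-.103,0]])
    inn=Bx([[-.06,.095,.065],[-.06,-.095,.065],[.06,-.095,.065],[.06,.095,.065]])
    bar=Bx([lid(.184,.066,.008),lid(.184,-.066,.008)])
    return rim,foot,inn,bar
E
python3 - <<'E'
from fit import *
print('block',block((.507,.33)))
T=np.array([[50,180],[125,495],[350,465],[270,130]])/3.5+[375,100]
S=np.array([[605,235],[420,47],[268,145],[425,360]])/3.5+[40,240]
Tf=np.array([[30,205],[103,512]])/3.5+[375,100]
Tb=np.array([[600,65]])/3.5+[375,100];Sb=np.array([[165,330],[48,165]])/3.5+[40,240]
def res(p):
    rim,foot,inn,bar=box(p,p[3])
    return np.r_[(proj('top',rim)-T).ravel(),(proj('scene',rim)-S).ravel(),(proj('top',foot[:2])-Tf).ravel(),
      (proj('top',bar[:1])-Tb).ravel(),(proj('scene',bar)-Sb).ravel()]
r=least_squares(res,[.55,-.18,-1.35,2.2],loss='soft_l1');print(r.x,res(r.x).reshape(-1,2).round(1).tolist())
p=r.x;ims=[]
for n,(x,y) in(('top',(375,100)),('scene',(40,235))):
    im=cv2.imread(f'pics/{n}0.png')[y:y+165,x:x+185];im=cv2.resize(im,None,fx=3,fy=3,interpolation=cv2.INTER_CUBIC)
    im=cv2.resize(im,(400,357))
    im=cv2.resize(cv2.imread(f'pics/{n}0.png')[y:y+165,x:x+185],(400,357),interpolation=cv2.INTER_CUBIC)
    k=400/185;
    for P,c in zip(box(p,p[3]),((0,255,0),(255,255,0),(255,0,255),(0,0,255))):
        cv2.polylines(im,[((proj(n,P)-[x,y]+.5)*k).astype(np.int32)],len(P)==4,c,1,cv2.LINE_AA)
    ims.append(im)
cv2.imwrite('pics/ov.png',np.hstack(ims))
E
```

```text
top [169 192  41  29 762]
scene [     0      0    560    420 205697]Traceback (most recent call last):
  File "<stdin>", line 2, in <module>
  File "fit.py", line 20, in block
    best=min((minimize(cost,[guess[0],guess[1],a],method='Nelder-Mead',options=dict(initial_simplex=[[guess[0],guess[1],a],[guess[0]+.01,guess[1],a],[guess[0],guess[1]+.01,a],[guess[0],guess[1],a+.2]])) for a in np.arange(0,3.1,.4)),key=lambda r:r.fun)
  File "fit.py", line 20, in <genexpr>
    best=min((minimize(cost,[guess[0],guess[1],a],method='Nelder-Mead',options=dict(initial_simplex=[[guess[0],guess[1],a],[guess[0]+.01,guess[1],a],[guess[0],guess[1]+.01,a],[guess[0],guess[1],a+.2]])) for a in np.arange(0,3.1,.4)),key=lambda r:r.fun)
              ~~~~~~~~^^^^^^^^^^^^^^^^^^^^^^^^^^^^^^^^^^^^^^^^^^^^^^^^^^^^^^^^^^^^^^^^^^^^^^^^^^^^^^^^^^^^^^^^^^^^^^^^^^^^^^^^^^^^^^^^^^^^^^^^^^^^^^^^^^^^^^^^^^^^^^^^^^^^^^^^^^^^^^^^^^^^^^^^^^^^^^^^^^^^
    res = _minimize_neldermead(fun, x0, args, callback, bounds=bounds,
                               **options)
    fxcc = func(xcc)
    fx = function(np.copy(x), *(wrapper_args + args))
  File "fit.py", line 16, in cost
    h=cv2.convexHull(((proj(n,B@R(p[2]).T+[p[0],p[1],0])+.5)*16-8).astype(np.int32))
                       ~~~~^^^^^^^^^^^^^^^^^^^^^^^^^^^^^
  File "h.py", line 4, in proj
    p=manip.camera_params(n);c=np.atleast_2d(X)@p['R'].T+p['t']
ValueError: time passes only in moves, steps and waits
```

```bash
sed -i "s/^def proj/P={n:manip.camera_params(n) for n in('top','scene')}\ndef proj/; s/p=manip.camera_params(n)/p=P[n]/" h.py
cat > b.py <<'E'
from fit import *
T=np.array([[50,180],[125,495],[350,465],[270,130]])/3.5+[375,100]
S=np.array([[605,235],[420,47],[268,145],[425,360]])/3.5+[40,240]
Tf=np.array([[30,205],[103,512]])/3.5+[375,100]
Tb=np.array([[600,65]])/3.5+[375,100];Sb=np.array([[165,330],[48,165]])/3.5+[40,240]
def res(p):
    rim,foot,inn,bar=box(p,p[3])
    return np.r_[(proj('top',rim)-T).ravel(),(proj('scene',rim)-S).ravel(),(proj('top',foot[:2])-Tf).ravel(),
      (proj('top',bar[:1])-Tb).ravel(),(proj('scene',bar)-Sb).ravel()]
r=least_squares(res,[.55,-.18,-1.35,2.2],loss='soft_l1');print(r.x,res(r.x).reshape(-1,2).round(1).tolist())
p=r.x;ims=[]
for n,(x,y) in(('top',(375,100)),('scene',(40,235))):
    im=cv2.resize(cv2.imread(f'pics/{n}0.png')[y:y+165,x:x+185],(400,357),interpolation=cv2.INTER_CUBIC)
    k=400/185
    for Q,c in zip(box(p,p[3]),((0,255,0),(255,255,0),(255,0,255),(0,0,255))):
        cv2.polylines(im,[((proj(n,Q)-[x,y]+.5)*k).astype(np.int32)],len(Q)==4,c,1,cv2.LINE_AA)
    ims.append(im)
cv2.imwrite('pics/ov.png',np.hstack(ims))
hs=cv2.cvtColor(cv2.imread('pics/scene0.png'),cv2.COLOR_BGR2HSV)
print(proj('scene',[.507,.33,.017]),[hs[a,b].tolist() for a,b in((207,335),(217,345),(230,330),(195,345))])
E
python3 b.py; sed -i 's/names=.*,f=/names=("top",),f=/' fit.py; python3 -c "
from fit import *
print(block((.507,.33)))"
```

```text
[ 0.55209153 -0.18126074 -1.34392073  2.18594003] [[-1.0, -3.2], [0.3, 2.1], [0.5, -2.4], [-1.1, -1.5], [-1.6, -1.1], [-0.2, -4.5], [-6.0, -0.5], [-1.1, 0.7], [-1.4, -2.5], [-1.1, -0.7], [-1.5, 0.2], [-1.5, -0.8], [-0.9, 0.1]]
[[337.65232206 209.65521496]] [[30, 11, 255], [19, 106, 181], [10, 137, 158], [10, 137, 164]]
top [169 192  41  29 762]
(array([ 0.50912563,  0.33495859, -0.23291994]), np.float64(0.16928619216715557))
```

View pics/ov.png

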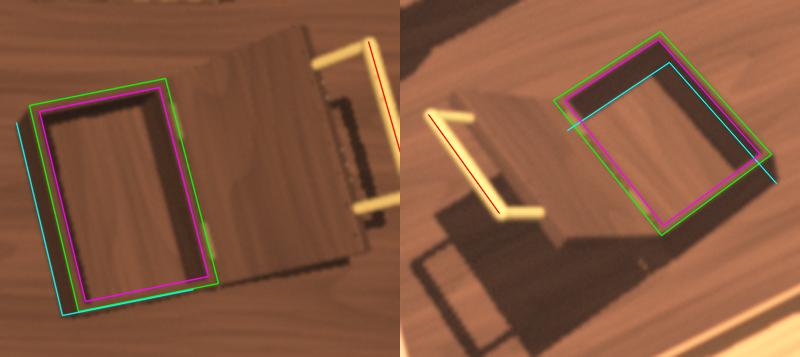

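The overlay shows the box outline (green and magenta) on the rim to within about 1 px, and the red line on the bar. Next I'll refine the block pose using both cameras.

```bash
sed -i 's/m=((hs.*/m=(((hs[...,0]>14)\&(hs[...,0]<36)\&(hs[...,2]>120))|((hs[...,1]<70)\&(hs[...,2]>190))).astype(np.uint8)/; s/names=("top",),f=/names=("top","scene"),f=/' fit.py; python3 - <<'E'
from fit import *
print(block((.507,.33)));print(block((.507,.33),('top',)),block((.507,.33),('scene',)))
p=[.5521,-.1813,-1.3439]
for t in(2.2,1.8,1.4,1.,.6,.3,0): print(t,box(p,t)[3].mean(0).round(3))
print('yaxis',R(p[2])[:,1])
E
```

```text
top [169 192  41  29 809]
scene [323 197  34  26 658]
(array([0.50900593, 0.33451603, 2.91176838]), np.float64(0.19242436263883034))
top [169 192  41  29 809]
scene [323 197  34  26 658]
(array([ 0.50900649,  0.33495729, -0.23300276]), np.float64(0.10112217940328172)) (array([0.50925397, 0.33508351, 2.92540937]), np.float64(0.08991000655581381))
2.2 [ 0.593 -0.359  0.209]
1.8 [ 0.579 -0.296  0.242]
1.4 [ 0.562 -0.225  0.248]
1.0 [ 0.547 -0.157  0.224]
0.6 [ 0.534 -0.104  0.175]
0.3 [ 0.528 -0.079  0.127]
0 [ 0.526 -0.068  0.073]
yaxis [0.97436927 0.22495449 0.        ]
```

Both cameras agree on the block: (0.509, 0.335), yaw -0.233. The box is at (0.552, -0.181), yaw -1.344.

```bash
cat > go.py <<'E'
import sys,numpy as np
from rig import manip
from scipy.spatial.transform import Rotation as Ro
def st():
    s=manip.get_state();q=s['ee_rot'];return s,Ro.from_quat([q[1],q[2],q[3],q[0]]).as_matrix()
def rows(pts):
    s,M=st();a0=np.arctan2(M[1,0],M[0,0])
    print('t',s['clock'],'pos',s['position'].round(4),'ang',round(a0,3),'q6',s['qpos'][5].round(2),'F',s['contact_force'].round(1),'w',s['width'],'g',s['gripper_force'])
    for p in pts:
        d=M.T@(np.array(p[:3])-s['position'])/.8
        tw=(a0-p[3]+np.pi)%(2*np.pi)-np.pi
        print(p,'->',d.round(4).tolist(),round(np.degrees(tw)/120,4))
E
python3 -c "
from go import *
rows([(.35,-.05,.24,.9),(.509,.335,.12,1.338)])"
```

```text
t 0.1 pos [ 0.1796 -0.5457  0.2385] ang 0.318 q6 -0.12 F [0.1 0.1 0.8] w 0.08539569286016993 g 0.0
(0.35, -0.05, 0.24, 0.9) -> [0.396, -0.5221, -0.0009] -0.278
(0.509, 0.335, 0.12, 1.338) -> [0.7352, -0.9169, 0.1499] -0.4871
```

Call:
move_arm(
  deltas=[
    [[0.396, -0.522, 0, -0.278, -0.5], [0.396, -0.522, 0, -0.278, -0.5], [0.396, -0.522, 0, -0.278, -0.5], [0.396, -0.522, 0, -0.278, -0.5], [0.396, -0.522, 0, -0.278, -0.5], [0.396, -0.522, 0, -0.278, -0.5], [0.396, -0.522, 0, -0.278, -0.5], [0.396, -0.522, 0, -0.278, -0.5], [0.396, -0.522, 0, -0.278, -0.5], [0.396, -0.522, 0, -0.278, -0.5], [0.396, -0.522, 0, -0.278, -0.5], [0.396, -0.522, 0, -0.278, -0.5]],
  ],
  squeeze=30,
)

```text
clock: 1.3
position: [0.3503, -0.0477, 0.2391]
ee_rot: [-0.001, 0.899, 0.438, 0.0]
contact_force: [-0.5, -0.6, 0.1]
width: 0.0643
gripper_force: 0.0
```

```bash
python3 -c "
from go import *
rows([(.509,.335,.12,1.338)])"
```

```text
t 1.3 pos [ 0.3503 -0.0477  0.2391] ang 0.906 q6 0.33 F [-0.5 -0.6  0.1] w 0.06427724297127986 g 0.0
(0.509, 0.335, 0.12, 1.338) -> [0.4987, -0.139, 0.1495] -0.2064
```

Call:
move_arm(
  deltas=[
    [[0.5, -0.14, 0.06, -0.206, -0.5], [0.5, -0.14, 0.06, -0.206, -0.5], [0.5, -0.14, 0.06, -0.206, -0.5], [0.5, -0.14, 0.06, -0.206, -0.5], [0.5, -0.14, 0.06, -0.206, -0.5], [0.5, -0.14, 0.06, -0.206, -0.5], [0.5, -0.14, 0.1, -0.206, -0.5], [0.5, -0.14, 0.15, -0.206, -0.5], [0.5, -0.14, 0.15, -0.206, -0.5], [0.5, -0.14, 0.15, -0.206, -0.5], [0.5, -0.14, 0.15, -0.206, -0.5], [0.5, -0.14, 0.15, -0.206, -0.5]],
  ],
)

```text
clock: 2.5
position: [0.5115, 0.3311, 0.12]
ee_rot: [0.0, 0.787, 0.617, 0.0]
contact_force: [0.1, 0.2, 0.3]
width: 0.0641
gripper_force: 0.0
```

```bash
python3 -c "
from go import *
rows([(.509,.335,.06,1.338),(.509,.335,.014,1.338)])
import cv2,numpy as np
I=[cv2.resize(manip.get_image(n)[y:y+140,x:x+140,::-1],(390,390)) for n,x,y in(('top',120,130),('scene',270,130))]
cv2.imwrite('pics/near.png',np.hstack(I))"
```

```text
t 2.5 pos [0.5115 0.3311 0.12  ] ang 1.33 q6 0.7 F [0.1 0.2 0.3] w 0.06409669044580465 g 0.0
(0.509, 0.335, 0.06, 1.338) -> [0.004, -0.0043, 0.075] -0.0036
(0.509, 0.335, 0.014, 1.338) -> [0.004, -0.0044, 0.1325] -0.0036
```

View pics/near.png

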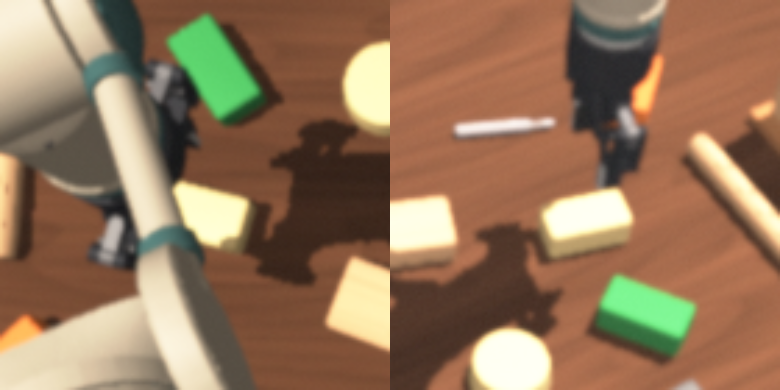

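The gripper is above the block with the fingers straddling its short width. The sideways offset in the picture is parallax from the height difference. The green block is clear, so I'm descending.

Call:
move_arm(
  deltas=[
    [[0.004, -0.004, 0.04, -0.004, -0.5], [0.004, -0.004, 0.075, -0.004, -0.5], [0.004, -0.004, 0.1, -0.004, -0.5], [0.004, -0.004, 0.12, -0.004, -0.5], [0.004, -0.004, 0.132, -0.004, -0.5], [0.004, -0.004, 0.132, -0.004, -0.5], [0.004, -0.004, 0.132, -0.004, 0.3], [0.004, -0.004, 0.132, -0.004, 0.3], [0.004, -0.004, 0.132, -0.004, 0.3], [0.004, -0.004, 0.132, -0.004, 0.3], [0.004, -0.004, 0.132, -0.004, 0.3]],
  ],
)

```text
clock: 3.7
position: [0.5097, 0.3366, 0.0151]
ee_rot: [0.0, 0.784, 0.621, 0.001]
contact_force: [-0.2, -0.9, 6.9]
width: 0.0415
gripper_force: 32.7
```

Call:
move_arm(
  deltas=[
    [[0, 0, -0.05, 0, 0.3], [0, 0, -0.1, 0, 0.3], [0, 0, -0.15, 0, 0.3], [0, 0, -0.19, 0, 0.3], [0, 0, -0.19, 0, 0.3], [0, 0, -0.19, 0, 0.3]],
  ],
)

```text
clock: 4.3
position: [0.5085, 0.3363, 0.166]
ee_rot: [0.0, 0.784, 0.621, 0.0]
contact_force: [-0.1, 0.2, -1.9]
width: 0.0416
gripper_force: 31.9
```

```bash
python3 -c "
from go import *
rows([(.55,-.173,.165,.227),(.51,.05,.165,.8)])"
```

```text
t 4.3 pos [0.5085 0.3363 0.166 ] ang 1.34 q6 0.7 F [-0.1  0.2 -1.9] w 0.04156593067495779 g 31.85762107372284
(0.55, -0.173, 0.165, 0.227) -> [-0.6078, 0.1961, 0.0011] 0.5314
(0.51, 0.05, 0.165, 0.8) -> [-0.3479, 0.0837, 0.0012] 0.2578
```

Call:
move_arm(
  deltas=[
    [[-0.04, 0.013, 0, 0.035, 0.3], [-0.09, 0.03, 0, 0.08, 0.3], [-0.14, 0.045, 0, 0.125, 0.3], [-0.19, 0.061, 0, 0.17, 0.3], [-0.24, 0.077, 0, 0.215, 0.3], [-0.29, 0.094, 0, 0.26, 0.3], [-0.34, 0.11, 0, 0.3, 0.3], [-0.39, 0.126, 0, 0.345, 0.3], [-0.44, 0.142, 0, 0.39, 0.3], [-0.5, 0.161, 0, 0.44, 0.3], [-0.56, 0.181, 0, 0.49, 0.3], [-0.608, 0.196, 0, 0.531, 0.3]],
  ],
)

```text
clock: 5.5
position: [0.5487, -0.1752, 0.1632]
ee_rot: [-0.001, 0.994, 0.111, -0.002]
contact_force: [1.6, -0.0, -1.1]
width: 0.0415
gripper_force: 31.7
```

```bash
python3 -c "
from go import *
rows([(.55,-.173,.165,.227),(.55,-.173,.028,.227)])
import cv2,numpy as np
I=[cv2.resize(manip.get_image(n)[y:y+180,x:x+180,::-1],(390,390)) for n,x,y in(('top',350,100),('scene',50,210))]
cv2.imwrite('pics/place.png',np.hstack(I))"
```

```text
t 5.5 pos [ 0.5487 -0.1752  0.1632] ang 0.223 q6 0.92 F [ 1.6 -0.  -1.1] w 0.04153473652789888 g 31.747761368751526
(0.55, -0.173, 0.165, 0.227) -> [0.0022, -0.0023, -0.0022] -0.0019
(0.55, -0.173, 0.028, 0.227) -> [0.0028, -0.002, 0.169] -0.0019
```

View pics/place.png

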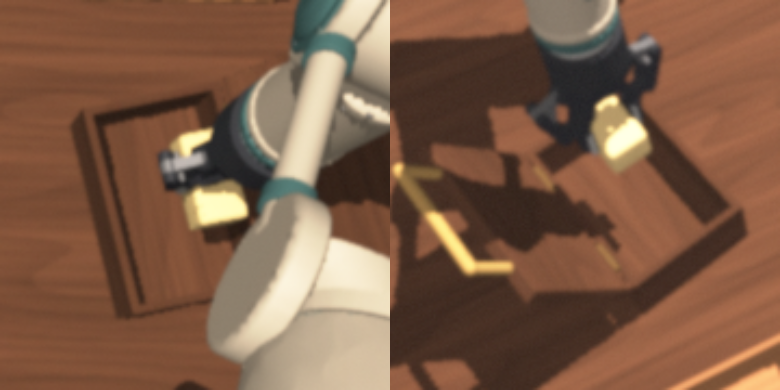

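The block is held over the open box, aligned with its long axis, and the lid is still open. Next I'll lower it and release.

Call:
move_arm(
  deltas=[
    [[0.003, -0.002, 0.03, -0.002, 0.3], [0.003, -0.002, 0.07, -0.002, 0.3], [0.003, -0.002, 0.11, -0.002, 0.3], [0.003, -0.002, 0.14, -0.002, 0.3], [0.003, -0.002, 0.16, -0.002, 0.3], [0.003, -0.002, 0.169, -0.002, 0.3], [0.003, -0.002, 0.169, -0.002, 0.3], [0.003, -0.002, 0.169, -0.002, -0.4], [0.003, -0.002, 0.169, -0.002, -0.4], [0.003, -0.002, 0.169, -0.002, -0.4], [0.003, -0.002, 0.169, -0.002, -0.4], [0.003, -0.002, 0.165, -0.002, -0.4]],
  ],
)

```text
clock: 6.8
position: [0.5518, -0.171, 0.034]
ee_rot: [0.0, 0.993, 0.116, -0.0]
contact_force: [1.0, 1.1, 0.1]
width: 0.06
gripper_force: 0.0
```

```bash
python3 -c "
from go import *
rows([(.55,-.173,.165,.227),(.55,-.173,.3,.227),(.593,-.359,.3,.227)])"
```

```text
t 6.8 pos [ 0.5518 -0.171   0.034 ] ang 0.232 q6 0.92 F [1.  1.1 0.1] w 0.06003379267928557 g 0.0
(0.55, -0.173, 0.165, 0.227) -> [-0.0028, 0.0019, -0.1638] 0.0023
(0.55, -0.173, 0.3, 0.227) -> [-0.0028, 0.0019, -0.3325] 0.0023
(0.593, -0.359, 0.3, 0.227) -> [-0.0039, 0.2405, -0.3325] 0.0023
```

Call:
move_arm(
  deltas=[
    [[0, 0, -0.05, 0, -0.4], [0, 0, -0.1, 0, -0.4], [0, 0, -0.16, 0, -0.4], [0, 0, -0.22, 0, -0.4], [0, 0, -0.28, 0, -0.4], [-0.003, 0, -0.33, 0.002, -0.4], [-0.003, 0.06, -0.33, 0.002, -0.4], [-0.003, 0.12, -0.33, 0.002, -0.4], [-0.003, 0.18, -0.33, 0.002, -0.4], [-0.003, 0.24, -0.33, 0.002, -0.4], [-0.003, 0.24, -0.33, 0.002, -0.4], [-0.003, 0.24, -0.33, 0.002, -0.4]],
  ],
)

```text
clock: 8.0
position: [0.5934, -0.3593, 0.2969]
ee_rot: [-0.001, 0.994, 0.113, -0.0]
contact_force: [0.2, 0.1, 0.2]
width: 0.0599
gripper_force: 0.0
```

```bash
python3 -c "
from go import *
rows([(.593,-.359,.26,.227),(.593,-.359,.203,.227)])
import cv2,numpy as np
I=[cv2.resize(manip.get_image(n)[y:y+180,x:x+180,::-1],(390,390)) for n,x,y in(('top',380,100),('scene',30,220))]
cv2.imwrite('pics/bar.png',np.hstack(I))"
```

```text
t 8.0 pos [ 0.5934 -0.3593  0.2969] ang 0.226 q6 0.7 F [0.2 0.1 0.2] w 0.059878843037540486 g 0.0
(0.593, -0.359, 0.26, 0.227) -> [-0.0003, -0.0004, 0.0461] -0.0006
(0.593, -0.359, 0.203, 0.227) -> [-0.0002, -0.0003, 0.1173] -0.0006
```

View pics/bar.png

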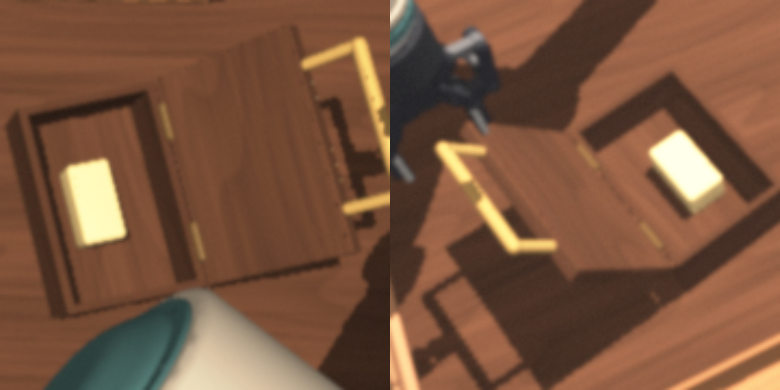

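The block lies released in the box and the lid rests open. The gripper is above the bar, so I'm descending onto it.

Call:
move_arm(
  deltas=[
    [[0, 0, 0.03, 0, -0.4], [0, 0, 0.06, 0, -0.4], [0, 0, 0.08, 0, -0.4], [0, 0, 0.1, 0, -0.4], [0, 0, 0.117, 0, -0.4], [0, 0, 0.117, 0, -0.4], [0, 0, 0.117, 0, 0.3], [0, 0, 0.117, 0, 0.5], [0, 0, 0.117, 0, 0.5], [0, 0, 0.117, 0, 0.5]],
  ],
  squeeze=20,
)

```text
clock: 9.1
position: [0.594, -0.3586, 0.2049]
ee_rot: [0.0, 0.994, 0.114, 0.0]
contact_force: [-0.1, -0.2, 0.8]
width: 0.0212
gripper_force: 0.0
```

Call:
move_arm(
  deltas=[
    [[0, 0, 0, 0, 0.6], [0, 0, 0, 0, 0.7], [0, 0, 0, 0, 0.9], [0, 0, 0, 0, 0.9], [0, 0, 0, 0, 0.9]],
  ],
  squeeze=40,
)

```text
clock: 9.6
position: [0.5934, -0.3571, 0.2038]
ee_rot: [-0.001, 0.994, 0.114, -0.0]
contact_force: [-0.5, 5.5, 0.2]
width: 0.0104
gripper_force: 38.9
```

```bash
cat > arc.py <<'E'
import sys
from go import *
from fit import box
p=[.5521,-.1813,-1.3439]
t0=float(sys.argv[1])
s,M=st();b0=box(p,t0)[3].mean(0)
rows([(*s['position'],.227)])
for t in sys.argv[2:]:
    d=box(p,float(t))[3].mean(0)-b0
    print(t,(M.T@d/.8).round(3).tolist())
E
python3 arc.py 2.2 2.15 2.1 2.05 2.0 1.95 1.9 1.85 1.8 1.75 1.7 1.65 1.6
```

```text
t 9.6 pos [ 0.5934 -0.3571  0.2038] ang 0.228 q6 0.7 F [-0.5  5.5  0.2] w 0.01038496715475906 g 38.93597960472107
(np.float64(0.5934301733337968), np.float64(-0.3571144553720511), np.float64(0.20382753822202793), 0.227) -> [0.0, 0.0, 0.0] 0.0005
2.15 [0.0, -0.009, -0.007]
2.1 [0.0, -0.019, -0.013]
2.05 [0.0, -0.029, -0.019]
2.0 [0.0, -0.039, -0.025]
1.95 [0.0, -0.049, -0.03]
1.9 [0.0, -0.06, -0.034]
1.85 [0.0, -0.071, -0.038]
1.8 [0.0, -0.082, -0.041]
1.75 [0.0, -0.093, -0.044]
1.7 [0.0, -0.104, -0.046]
1.65 [0.0, -0.115, -0.048]
1.6 [0.0, -0.127, -0.049]
```

Call:
move_arm(
  deltas=[
    [[0, -0.009, -0.007, 0, 0.9], [0, -0.019, -0.013, 0, 0.9], [0, -0.029, -0.019, 0, 0.9], [0, -0.039, -0.025, 0, 0.9], [0, -0.049, -0.03, 0, 0.9], [0, -0.06, -0.034, 0, 0.9], [0, -0.071, -0.038, 0, 0.9], [0, -0.082, -0.041, 0, 0.9]],
  ],
)

```text
clock: 10.4
position: [0.5788, -0.2952, 0.2387]
ee_rot: [0.002, 0.994, 0.114, 0.001]
contact_force: [-1.3, -3.7, 5.1]
width: 0.0104
gripper_force: 41.0
```

```bash
python3 arc.py 1.8 1.75 1.7 1.65 1.6 1.55 1.5 1.45 1.4 1.35 1.3 1.25 1.2
```

```text
t 10.4 pos [ 0.5788 -0.2952  0.2387] ang 0.228 q6 0.77 F [-1.3 -3.7  5.1] w 0.010408172227627613 g 40.99985897541046
(np.float64(0.5788146841662731), np.float64(-0.2951804508474412), np.float64(0.23871590238753093), 0.227) -> [0.0, 0.0, 0.0] 0.0002
1.75 [0.0, -0.011, -0.003]
1.7 [0.0, -0.022, -0.005]
1.65 [0.0, -0.034, -0.007]
1.6 [0.0, -0.045, -0.008]
1.55 [0.0, -0.057, -0.009]
1.5 [0.0, -0.068, -0.009]
1.45 [0.0, -0.08, -0.008]
1.4 [0.0, -0.091, -0.007]
1.35 [0.0, -0.103, -0.005]
1.3 [0.0, -0.114, -0.003]
1.25 [0.0, -0.125, -0.0]
1.2 [0.0, -0.136, 0.003]
```

Call:
move_arm(
  deltas=[
    [[0, -0.011, -0.003, 0, 0.9], [0, -0.022, -0.005, 0, 0.9], [0, -0.034, -0.007, 0, 0.9], [0, -0.045, -0.008, 0, 0.9], [0, -0.057, -0.009, 0, 0.9], [0, -0.068, -0.009, 0, 0.9], [0, -0.08, -0.008, 0, 0.9], [0, -0.091, -0.007, 0, 0.9], [0, -0.103, -0.005, 0, 0.9], [0, -0.114, -0.003, 0, 0.9], [0, -0.125, 0, 0, 0.9], [0, -0.136, 0.003, 0, 0.9]],
  ],
)

```text
clock: 11.6
position: [0.5533, -0.1872, 0.2337]
ee_rot: [-0.001, 0.994, 0.114, -0.001]
contact_force: [-4.7, -1.6, 0.5]
width: 0.0101
gripper_force: 43.4
```

```bash
python3 arc.py 1.2 1.15 1.1 1.05 1.0 .95 .9 .85 .8 .75 .7 .65 .6
```

```text
t 11.6 pos [ 0.5533 -0.1872  0.2337] ang 0.228 q6 0.9 F [-4.7 -1.6  0.5] w 0.010149561928637862 g 43.44870328903198
(np.float64(0.553268585234743), np.float64(-0.18723495100578819), np.float64(0.2336833289498976), 0.227) -> [0.0, 0.0, 0.0] 0.0003
1.15 [0.0, -0.011, 0.004]
1.1 [0.0, -0.021, 0.009]
1.05 [0.0, -0.032, 0.014]
1.0 [0.0, -0.042, 0.019]
.95 [0.0, -0.052, 0.025]
.9 [0.0, -0.061, 0.032]
.85 [0.0, -0.07, 0.039]
.8 [0.0, -0.079, 0.046]
.75 [0.0, -0.087, 0.054]
.7 [0.0, -0.095, 0.062]
.65 [0.0, -0.103, 0.071]
.6 [0.0, -0.11, 0.08]
```

Call:
move_arm(
  deltas=[
    [[0, -0.011, 0.004, 0, 0.9], [0, -0.021, 0.009, 0, 0.9], [0, -0.032, 0.014, 0, 0.9], [0, -0.042, 0.019, 0, 0.9], [0, -0.052, 0.025, 0, 0.9], [0, -0.061, 0.032, 0, 0.9], [0, -0.07, 0.039, 0, 0.9], [0, -0.079, 0.046, 0, 0.9], [0, -0.087, 0.054, 0, 0.9], [0, -0.095, 0.062, 0, 0.9], [0, -0.103, 0.071, 0, 0.9], [0, -0.11, 0.08, 0, 0.9]],
  ],
)

```text
clock: 12.8
position: [0.5334, -0.1012, 0.1693]
ee_rot: [-0.001, 0.994, 0.114, -0.001]
contact_force: [-4.0, -1.9, -1.4]
width: 0.01
gripper_force: 44.0
```

```bash
python3 arc.py .6 .55 .5 .45 .4 .35 .3 .25 .2 .16 .12 .08 .04 0
```

```text
t 12.8 pos [ 0.5334 -0.1012  0.1693] ang 0.228 q6 1.03 F [-4.  -1.9 -1.4] w 0.010016119996357055 g 44.02799427509308
(np.float64(0.5333684269256457), np.float64(-0.10123672332591196), np.float64(0.16933739371535855), 0.227) -> [0.0, 0.0, 0.0] 0.0004
.55 [0.0, -0.007, 0.009]
.5 [0.0, -0.013, 0.019]
.45 [0.0, -0.019, 0.029]
.4 [0.0, -0.024, 0.039]
.35 [0.0, -0.028, 0.05]
.3 [0.0, -0.032, 0.061]
.25 [0.0, -0.036, 0.072]
.2 [0.0, -0.039, 0.083]
.16 [0.0, -0.041, 0.092]
.12 [0.0, -0.043, 0.101]
.08 [0.0, -0.044, 0.11]
.04 [0.0, -0.045, 0.119]
0 [0.0, -0.046, 0.128]
```

Call:
move_arm(
  deltas=[
    [[0, -0.007, 0.009, 0, 0.9], [0, -0.013, 0.019, 0, 0.9], [0, -0.019, 0.029, 0, 0.9], [0, -0.024, 0.039, 0, 0.9], [0, -0.028, 0.05, 0, 0.9], [0, -0.032, 0.061, 0, 0.9], [0, -0.036, 0.072, 0, 0.9], [0, -0.039, 0.083, 0, 0.9], [0, -0.041, 0.092, 0, 0.9], [0, -0.043, 0.101, 0, 0.9], [0, -0.044, 0.11, 0, 0.9], [0, -0.045, 0.116, 0, 0.9]],
  ],
)

```text
clock: 14.0
position: [0.5254, -0.0661, 0.0763]
ee_rot: [-0.001, 0.994, 0.113, -0.001]
contact_force: [-4.3, 2.5, -0.3]
width: 0.0102
gripper_force: 46.0
```

```bash
python3 arc.py .05 .03 0 -- -.03 2>&1 | head -4
```

```text
t 14.0 pos [ 0.5254 -0.0661  0.0763] ang 0.227 q6 1.08 F [-4.3  2.5 -0.3] w 0.010216685271036648 g 45.9722900390625
(np.float64(0.5253528288849442), np.float64(-0.0661481556010485), np.float64(0.07628466269272491), 0.227) -> [0.0, 0.0, 0.0] 0.0001
.03 [0.0, -0.0, 0.005]
0 [0.0, -0.001, 0.011]
```

Call:
move_arm(
  deltas=[
    [[0, 0, 0.003, 0, 0.9], [0, 0, 0.006, 0, 0.9], [0, 0, 0.008, 0, 0.9], [0, 0, 0.01, 0, 0.9], [0, 0, 0.011, 0, 0.9], [0, 0, 0.011, 0, 0.9]],
  ],
)

```text
clock: 14.6
position: [0.5253, -0.0655, 0.0679]
ee_rot: [-0.002, 0.994, 0.113, -0.001]
contact_force: [-3.5, 6.2, -2.3]
width: 0.0102
gripper_force: 45.5
```

Call:
move_arm(
  deltas=[
    [[0, 0, 0.001, 0, 0.9], [0, 0, 0.002, 0, 0.9], [0, 0, 0.003, 0, 0.9], [0, 0, 0.004, 0, 0.9], [0, 0, 0.004, 0, 0.9]],
  ],
)

```text
clock: 15.1
position: [0.5253, -0.0652, 0.0647]
ee_rot: [-0.002, 0.994, 0.113, -0.001]
contact_force: [-3.9, 6.3, -1.7]
width: 0.0103
gripper_force: 45.8
```

Call:
move_arm(
  deltas=[
    [[0, 0, 0.001, 0, 0.9], [0, 0, 0.002, 0, 0.9], [0, 0, 0.003, 0, 0.9], [0, 0, 0.004, 0, 0.9], [0, 0, 0.004, 0, 0.9]],
  ],
)

```text
clock: 15.6
position: [0.5253, -0.0652, 0.0626]
ee_rot: [-0.002, 0.994, 0.113, -0.001]
contact_force: [-5.6, 7.5, 6.8]
width: 0.0103
gripper_force: 46.6
```

Call:
move_arm(
  deltas=[
    [[0, 0, 0.001, 0, 0.9], [0, 0, 0.001, 0, 0.9], [0, 0, 0.001, 0, 0.9]],
  ],
)

```text
clock: 15.9
position: [0.5253, -0.0652, 0.0621]
ee_rot: [-0.002, 0.994, 0.113, -0.001]
contact_force: [-6.3, 7.0, 8.0]
width: 0.0103
gripper_force: 46.8
```

```bash
python3 -c "
from go import *
import cv2,numpy as np
I=[cv2.resize(manip.get_image(n)[y:y+180,x:x+180,::-1],(390,390)) for n,x,y in(('top',350,100),('scene',50,210))]
cv2.imwrite('pics/shut.png',np.hstack(I))"
```

```text
(no output)
```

View pics/shut.png

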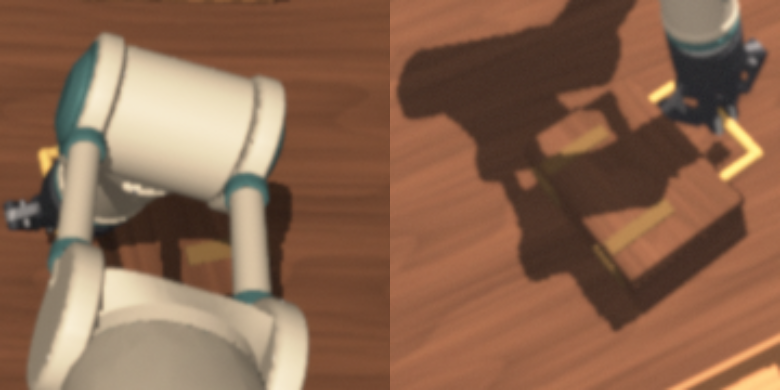

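The lid lies flat on the box, with the bar in front and held by the fingers. Next I'll open slightly and lift straight up.

Call:
move_arm(
  deltas=[
    [[0, 0, -0.001, 0, 0.5], [0, 0, -0.001, 0, 0.3], [0, 0, -0.001, 0, 0.3], [0, 0, -0.001, 0, 0.3], [0, 0, -0.03, 0, 0.3], [0, 0, -0.07, 0, 0.3], [0, 0, -0.11, 0, 0.3], [0, 0, -0.16, 0, 0.3], [0, 0, -0.2, 0, 0.3], [0, 0, -0.2, 0, 0.3], [0, 0, -0.2, 0, 0.3]],
  ],
)

```text
clock: 17.1
position: [0.5268, -0.0679, 0.2222]
ee_rot: [0.0, 0.994, 0.113, 0.001]
contact_force: [0.1, 0.2, -0.0]
width: 0.0299
gripper_force: 0.0
```

```bash
python3 - <<'E'
from fit import *
im=manip.get_image('scene')[:,:,::-1];p=[.5521,-.1813,-1.3439]
hs=cv2.cvtColor(np.ascontiguousarray(im),cv2.COLOR_BGR2HSV)
m=(hs[...,0]>17)&(hs[...,0]<32)&(hs[...,1]>110)&(hs[...,2]>150)
for t in(0,.04,.08,.15,.3,.6,1.):
    b=box(p,t)[3];L=proj('scene',np.linspace(b[0],b[1],30)).round().astype(int)
    print(t,m[L[:,1],L[:,0]].mean())
print(manip.get_state()['contact_force'],manip.get_state()['clock'])
E
```

```text
0 0.9666666666666667
0.04 0.8
0.08 0.2
0.15 0.03333333333333333
0.3 0.13333333333333333
0.6 0.03333333333333333
1.0 0.0
[-0.83090501 -0.20406849 -0.78536854] 17.15
```

The brass bar in the picture matches a lid angle of 0, and the robot touches nothing. I'm handing in the job.

```bash
python3 -c "
from rig import manip
print(manip.sign_off())"
```

```text
the job is handed in; nothing more can be done
None
```

The wax block is in the box, the lid was eased shut by its bar without slamming, and I handed the job in at about 17 s; the sign-off returned no verdict.

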